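# Clamp the sound sharpening stone with a pump-trigger clamp

### The arm

A 6-joint arm with a two-finger parallel gripper is mounted at the origin on the work surface. World frame = base frame: x ahead of the robot, y to its left, z up, the work surface at z = 0. Lengths are in mm, angles in rad, forces in N, time in s.
With the tool pointing down it reaches from about 250 to 800 mm from the base axis. Payload 3.9 kg.
Tool frame: the origin (TCP) lies at the very end of the fingers, on their centre line; the grasp point (between the pads) lies 19 mm behind it; x points along the fingers, y is the direction in which the jaws open and shut, and the axes are right-handed (so a half turn about x gives the same grasp; the last joint's range is limited). The gripper opens to 85 mm and grips with 20 to 120 N. Pads are 22 mm wide; open, the fingers measure 114 mm over their backs; the gripper's body (76 mm by 85 mm) begins 54 mm behind the grasp point. The pads swing forward as they close: fully open they stand 13 mm farther back than shut.
Start: joints at [1.13, 0.26, -0.138, 1.173, 0, 1.571], TCP at [223.992, 474.808, 231.304] pointing down, gripper open.
Joint ranges: [-2.78, 2.78], [-0.83, 1.72], [-1.28, 1.37], [-1.9, 2.12], [-1.57, 1.48], [-3.14, 3.14]. Speed limits (rad/s): [2.57, 2.57, 3.14, 3.14, 3.14, 3.14].

### API

Orientations are given as a rotation vector (axis times angle).
In Python, from cell import bot, imaging gives the robot as it stands.
- The arm moves only by the tool drive_tool, never from a script. Its argument "rows" is one flat list of numbers, 5 for each row, row after row: the closure, from 0 (fully open) to 1 (shut), then the shift along the tool's x, y, z in mm, then the turn about the tool's x in degrees. In form: [grip, tx, ty, tz, roll, grip, tx, ty, tz, roll, ...]. A call has exactly 10 rows; each row is the pose to reach, as a shift and turn from the pose commanded when the call began, along the tool's axes at that moment; what a row does not reach only later rows make up. A row lasts 1/8 s, in which the tool goes at most 62.5 mm and 10.7 degrees, less where a joint would pass 70% of its speed; a pose out of reach is approached as far as the arm can. A call with a gripper value outside its range is refused whole. The fingers move at their own pace and stop on an object; "newtons" is the grip in N (left out, the last holds). Time passes only in rows, so rows that repeat a pose let the fingers close, or fill a call up. It gives the time, the measured TCP pose, the force and the opening at its end, in the units of the state.
- bot.state(): the state, without advancing time (a new reading comes with each control period).
- imaging.grab_frame(name): name is "side" or "top" or "wrist"; returns the picture (420x560x3 uint8, red, green, blue); there is no depth.
- imaging.get_calibration(name): a dict with "vertical_fov" (degrees; the focal length in pixels is half the picture's height over the tangent of half this angle, whatever the lens; pixels are square), "cx", "cy" (the principal point, pixels), "R" (3x3) and "t" (3): a world point X has camera coordinates R X + t. Camera axes: x right, y down, z forward; pixel columns grow to the right and rows downward; lengths in mm; the calibration is good to about 2 mm. A picture is of the moment at which its call begins: read the wrist's pose just before it. get_calibration takes no time and is no camera call; for the wrist camera it gives the pose at the moment of the call.
- bot.close_job(): hands the job in, once; it reports no verdict.
The state is a dict: "t": time; "joint_positions": joint angles; "qvel": joint speeds; "effort": joint torques, N m; "tcp_pos": TCP position; "tcp_rot": TCP orientation; "ft_force": force on the tool from outside, world axes, zero at the start; "torque": the same for the moment, N m; "opening": opening from 0.0 (shut) to 1.0 (fully open).
Only numpy, scipy, OpenCV 4.12 (cv2) and the standard library are available. Lean on these libraries where they do the work, as an engineer would, in place of code of your own. Each camera call takes 0.05 s, during which the arm holds its last target.

### The job

Knife-sharpening time: from the tray take the one stone that is full length with all its corners (leave the chipped one and the broken short one lying) and lay it flat along the middle of the clamp's grey bed, against or just short of the blue stop, and let go of it. Then pump the orange trigger towards the stop, stroke after stroke, so that the jaw walks up and presses the stone against the stop until the pad's yellow plunger is pushed about half way into the jaw - never all the way, or the stone cracks - and finish while still holding the trigger in that place, because the clamp slackens when it is let go. Move the jaw only by its trigger, and leave the bottle and the pan alone.

Things in the scene. Friction and masses are not known exactly. Their poses are not given: they have to be found in the camera images.
- clamp: Stone clamp fixed to the counter, base 400 x 80 mm. Origin at counter height; x runs lengthwise from the fixed stop (-x) past the jaw to the trigger (+x), z up. Grey bed 66 mm wide, top 30 mm above the counter, x = -142 to +3 mm. The stone belongs on the line y = 0, its length along x; touching the stop, its centre is at x = -75, z = 42.5 mm.
- stop: Fixed blue stop of the clamp, 66 mm wide, top 58 mm above the counter; its face towards the stone lies at x = -140 mm of the clamp. (Same origin and axes as the clamp.)
- jaw (a joint): How far (m) the blue jaw carriage with its ladder rack has walked towards the stop, 0 to 0.115; starts between 0 and 0.035. Jaw top is 62 mm above the counter. Friction of 4 N holds it where it is; the pawl drives it towards the stop only.
- jaw_pad (a joint): How far (m) the black rubber pad on its yellow 18 mm plunger is pushed back into the jaw, 0 (free, 14 mm of plunger showing) to 0.014 (bottomed, none showing); 0.007 is half way. Spring 1.5 N per mm.
- pad_face (a point): Centre of the pad's face (46 mm wide, 22 mm high) that meets the stone, 43 mm above the counter. With jaw and pad at 0 it lies at x = +75 mm of the clamp; it moves along the clamp's -x as the jaw walks, +x as the pad is pushed in.
- trigger (a joint): Travel (m) of the pump trigger, 0 at rest to 0.032, towards the stop (clamp -x). A 2 to 3 N spring returns it. Stroke in: after up to 9 mm of lost motion a pawl carries the jaw along one to one; stroke back: the jaw stays, but a tightened jaw slips back until 2 to 3 mm of pad is left or the resting pawl catches it. Pushing takes 3 to 7 N, plus 1.5 N per mm of pad.
- trigger_grip (a point): Centre of the orange upright trigger post, 16 mm along the clamp's x, 24 mm along its y, reaching from 84 to 136 mm above the counter; this point is at 112 mm. At rest it is at x = +188 mm, y = 0 of the clamp. Below it is the black sliding block, 58 x 58 mm, top 84 mm above the counter.
- tray: Fixed flat metal tray 170 x 500 mm, floor 4 mm thick, rim 9 mm high, holding the three stones; origin under its centre.
- stone_whole_centre (a point): Centre of the sound stone: 130 mm (x) x 50 mm (y) x 25 mm (z), red-brown above, white below, about 0.34 kg. It lies flat with 4 mm of tray under it.
- stone_chipped_centre (a point): Stone like the sound one, 130 x 50 x 25 mm, but with a 34 x 24 mm piece gone from one corner (+x, +y); the point is at the centre of the outline. Not to be used.
- stone_short_centre (a point): Centre of the stone broken short: 85 x 50 x 25 mm. Not to be used.
- soap_centre (a point): Centre of a white detergent bottle, 60 mm diameter, 170 mm high. Leave alone.
- pan_centre (a point): Centre of a loose open steel pan 170 x 120 x 60 mm high. Leave alone.
Mind the look-alikes: they are no part of the job. Leave any green or turquoise look-alike of the part that bears stone_whole_centre alone.

How it is judged (in metres and radians):
On the way, in this order (a step that is already met when the one before it is completed fails the run):
1. The sound stone lies flat on the bed, lengthwise, within 30 mm of the stop, and is let go (x of stone_whole_centre in the frame of clamp between -0.08 and -0.045 m and y of stone_whole_centre in the frame of clamp between -0.012 and 0.012 m and z of stone_whole_centre in the frame of clamp between 0.039 and 0.046 m and angle between the x axis of stone_whole_centre and the x axis of clamp, either way round below 0.15 rad and contact force between the fingers and stone_whole below 0.1 N), for 0.2 s.
2. The trigger, pushed by the fingers, brings the pad against the stone (contact force between jaw_pad and stone_whole above 1 N and contact force between the fingers and trigger above 1 N), for 0.05 s.
At the end, for the whole second after the job is handed in: Sound stone flat on the bed, against the stop within 3.5 mm, 12 mm across, 0.15 rad square, not touched by the fingers; pad pushed in 4.2 to 10.5 mm of 14, pressing the stone on the stop; fingers still pushing the trigger, all still (all of step 1 and x of stone_whole_centre in the frame of clamp below -0.0715 m and value of joint jaw_pad between 0.0042 and 0.0105 m and contact force between jaw_pad and stone_whole above 4.5 N and contact force between stop and stone_whole above 2.5 N and contact force between the fingers and trigger above 1.5 N and value of joint trigger above 0.001 m and linear speed of stone_whole below 0.01 m/s); the arm keeps its last pose, push and grip.
It fails at once if The pad is pushed in beyond 12.5 mm (stone cracked) (value of joint jaw_pad above 0.0125 m).
It fails at once if The robot pushes the jaw itself (contact force between any of the arm, the fingers and jaw above 2 N).
It fails at once if A bad stone is moved more than 25 mm (distance of any of stone_chipped_centre, stone_short_centre from where it was at the start of the episode above 0.025 m).
It fails at once if The bottle or the pan is moved more than 25 mm (distance of any of soap_centre, pan_centre from where it was at the start of the episode above 0.025 m).
It also fails if it takes over 61 s, if anything falls off the work surface, if the arm or the gripper's body presses on something with over 40 N, if the wrist force passes 120 N, or if a joint passes its speed limit or range.

## Working session

There is one attempt and no reset: what is moved stays moved. The work goes in short steps, Python scripts to look and compute and a tool call to move; the robot and the scene stay as the last step left them, time stands still between calls to the robot, and variables do not carry over. Pictures are saved under pics/ and viewed, and the job is handed in when it is done.

Besides the shell and the picture viewer there is one more tool, called as a command line: name --argument value ..., lists and objects as JSON in quotes. drive_tool: Moves the arm, as the interface text tells. Its arguments: {"type":"object","properties":{"rows":{"type":"array","items":{"type":"number"}},"newtons":{"type":"number"}},"required":["rows"]}

```bash
ls; mkdir -p pics; python3 - <<'E'
from cell import bot, imaging
import cv2,json
print(bot.state())
for n in ("side","top","wrist"):
    c=imaging.get_calibration(n); print(n,c)
    cv2.imwrite(f"pics/{n}0.png",imaging.grab_frame(n)[:,:,::-1])
E
```

```text
pics
{'t': 0.0, 'joint_positions': array([ 1.12998000e+00,  2.60677169e-01, -1.39413417e-01,  1.17271547e+00,
       -1.30256866e-06,  1.57082073e+00]), 'qvel': array([ 6.81488669e-04, -1.44210522e-03, -2.45019259e-04, -6.58558945e-06,
       -4.51986399e-04,  8.24696494e-05]), 'effort': array([ 3.19132014e-03, -4.05673850e+01,  2.53924906e+01,  1.89452036e-02,
        2.60015258e-04,  8.01222022e-07]), 'tcp_pos': array([223.70291615, 474.16873142, 230.45173958]), 'tcp_rot': array([ 0.34419727,  1.54344559, -0.34729896]), 'ft_force': array([-0.44714392, -0.25333119, -0.29795921]), 'torque': array([-0.01815648,  0.02806673,  0.04135851]), 'opening': 0.9996368123780749}
side {'vertical_fov': 46.54126041332839, 'cx': 281.81589621394113, 'cy': 197.6837265794386, 'R': array([[ 0.92368542, -0.38313873,  0.00315695],
       [-0.25331749, -0.6168477 , -0.74520411],
       [ 0.28746391,  0.68753446, -0.66682897]]), 't': array([-409.70065012,  192.21888933, 1381.02446092])}
top {'vertical_fov': 43.061067919597434, 'cx': 279.72795075137384, 'cy': 204.64349290226218, 'R': array([[-0.00294601, -0.99998188, -0.00524997],
       [-0.99436816,  0.00348558, -0.10592361],
       [ 0.10593999,  0.00490835, -0.99436041]]), 't': array([  14.82464339,  449.52069135, 1552.1384985 ])}
wrist {'vertical_fov': 71.81224001536346, 'cx': 276.6577281857497, 'cy': 207.31152030981522, 'R': array([[ 0.42699391,  0.90425025, -0.0027737 ],
       [ 0.86785806, -0.40894389,  0.28211218],
       [ 0.25396572, -0.12286736, -0.95937742]]), 't': array([-523.77921905,  -35.78012155,  381.11130828])}
```

View pics/top0.png

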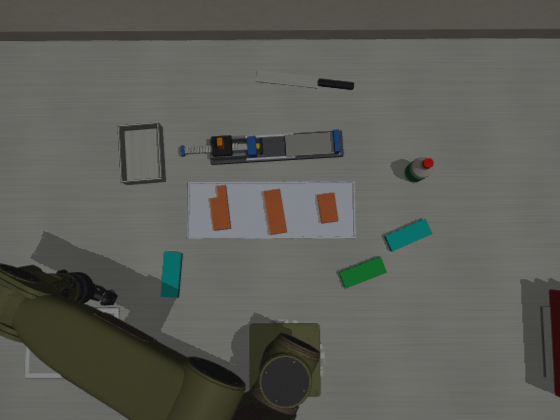

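View pics/side0.png

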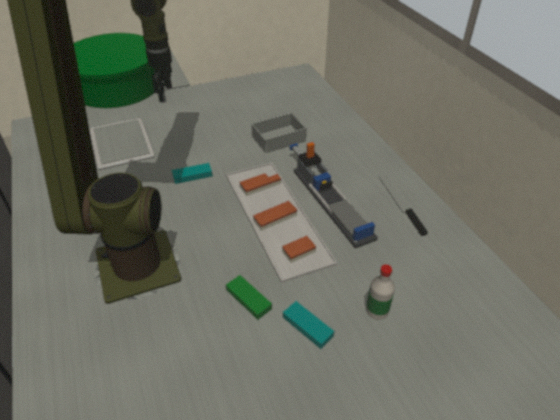

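View pics/wrist0.png

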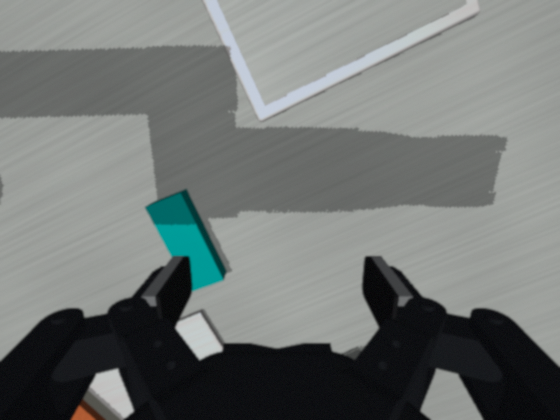

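```bash
cat > h.py <<'E'
from cell import bot, imaging
import numpy as np, cv2
from scipy.spatial.transform import Rotation as Ro
def cal(n):
    c=imaging.get_calibration(n); f=210/np.tan(np.radians(c['vertical_fov'])/2)
    return dict(f=f,cx=c['cx'],cy=c['cy'],R=np.array(c['R']),t=np.array(c['t']))
def ray(c,uv,z):
    d=c['R'].T@np.array([(uv[0]-c['cx'])/c['f'],(uv[1]-c['cy'])/c['f'],1]); o=-c['R'].T@c['t']
    return o+d*(z-o[2])/d[2]
def proj(c,X):
    p=c['R']@np.array(X,float)+c['t']; return np.array([c['cx']+c['f']*p[0]/p[2],c['cy']+c['f']*p[1]/p[2]])
def blobs(im,lo,hi,amin=30):
    m=cv2.inRange(cv2.cvtColor(im,cv2.COLOR_RGB2HSV),lo,hi)
    cs,_=cv2.findContours(m,cv2.RETR_EXTERNAL,cv2.CHAIN_APPROX_NONE)
    return [k for k in cs if cv2.contourArea(k)>amin]
def rect(c,k,z):
    P=np.array([ray(c,p,z)[:2] for p in k[:,0,:]],np.float32)
    r=cv2.minAreaRect(P); return r,cv2.boxPoints(r)
def tool():
    s=bot.state(); R=Ro.from_rotvec(s['tcp_rot']).as_matrix(); return s,R
E
python3 - <<'E'
from h import *
im=cv2.imread('pics/top0.png')[:,:,::-1].copy(); c=cal('top')
for nm,lo,hi,z in(("orange",(4,120,60),(16,255,255),29),("blue",(100,120,50),(125,255,255),58)):
    for k in blobs(im,lo,hi,10):
        r,b=rect(c,k,z); print(nm,cv2.boundingRect(k),np.round(r[0],1),np.round(r[1],1),round(r[2],1))
s,R=tool();print(R.round(3))
b=im[110:260,170:370]; cv2.imwrite('pics/crop.png',cv2.resize(b[:,:,::-1],None,fx=4,fy=4,interpolation=cv2.INTER_CUBIC))
E
```

```text
orange (318, 193, 20, 30) [ 440.2 -127.5] [83.7 49. ] 7.9
orange (264, 189, 23, 46) [429.6  28.2] [129.   48.4] 9.2
orange (210, 185, 21, 45) [441.8 191.7] [128.6  50. ] 7.0
orange (217, 137, 7, 12) [636.5 191.4] [33.7 18. ] 0.5
blue (181, 145, 4, 11) [607.8 299.2] [30.   8.7] 7.9
blue (247, 136, 10, 20) [621.   94.7] [56.2 26.6] 5.3
blue (334, 130, 6, 22) [ 634.6 -153.8] [14.7 62.8] 89.2
[[-0.001  0.427  0.904]
 [-0.001  0.904 -0.427]
 [-1.    -0.002 -0.   ]]
```

View pics/crop.png

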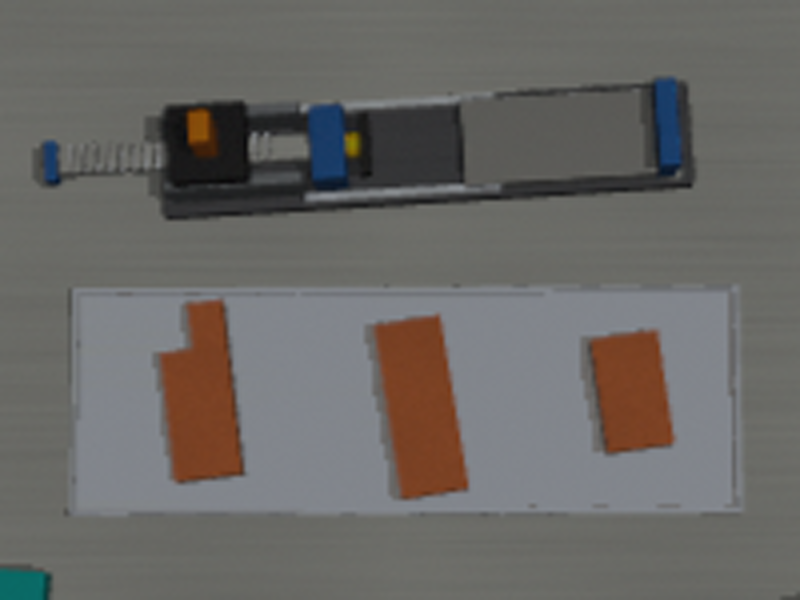

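drive_tool --rows '[0,0,-274.5,435,-34.5,0,0,-274.5,435,-34.5,0,0,-274.5,435,-34.5,0,0,-274.5,435,-34.5,0,0,-274.5,435,-34.5,0,0,-274.5,435,-34.5,0,0,-274.5,435,-34.5,0,0,-274.5,435,-34.5,0,0,-274.5,435,-34.5,0,0,-274.5,435,-34.5]' --newtons 50

```text
t: 1.4
tcp_pos: [501.2, 39.0, 230.8]
tcp_rot: [-0.124, 1.568, 0.123]
ft_force: [0.2, 0.5, 0.1]
opening: 1.003
```

```bash
python3 - <<'E'
from h import *
s,R=tool(); print(s['t'],s['tcp_pos'],s['joint_positions'].round(3),np.abs(s['qvel']).max()); print(R.round(3))
c=cal('wrist'); im=imaging.grab_frame('wrist'); cv2.imwrite('pics/w1.png',im[:,:,::-1])
ct=cal('top'); it=imaging.grab_frame('top'); cv2.imwrite('pics/t1.png',it[:,:,::-1])
for k in blobs(im,(4,120,60),(16,255,255),300):
    r,b=rect(c,k,29); print(cv2.boundingRect(k),np.round(r[0],1),np.round(r[1],1),round(r[2],1))
E
```

```text
1.4 [501.21487198  38.96277686 230.7891628 ] [ 0.078  0.223 -0.19   1.158 -0.    -0.08 ] 0.04834863536874555
[[-0.    -0.157  0.988]
 [-0.     0.988  0.157]
 [-1.    -0.    -0.   ]]
(382, 98, 61, 110) [441.9 189.7] [128.   51.8] 6.9
(112, 69, 54, 79) [ 439.9 -127.6] [83.6 51.9] 7.8
(254, 60, 44, 118) [428.9  27.1] [127.9  48.4] 9.2
```

View pics/w1.png

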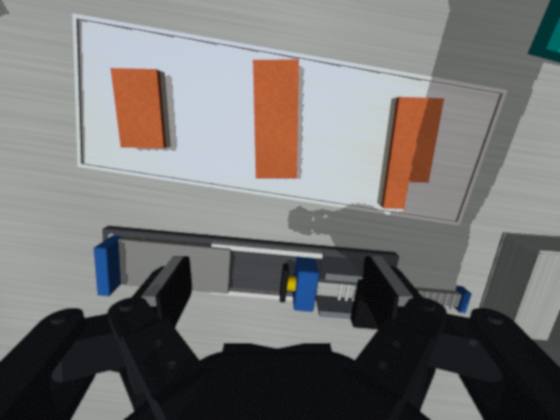

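drive_tool --rows '[0,60,0,-50,0,0,110,0,-73,0,0,160,0,-73,0,0,200,0,-73,0,0,225,0,-73,0,0,225,0,-73,0,0.5,225,0,-73,0,1,225,0,-73,0,1,225,0,-73,0,1,225,0,-73,0]' --newtons 50

```text
t: 2.75
tcp_pos: [429.9, 28.7, 8.0]
tcp_rot: [-0.128, 1.564, 0.125]
ft_force: [-0.7, -1.4, 6.4]
opening: 0.573
```

```bash
python3 - <<'E'
from h import *
s,R=tool(); print(s['t'],s['tcp_pos'],s['ft_force'],s['opening'])
im=imaging.grab_frame('wrist'); cv2.imwrite('pics/w2.png',im[:,:,::-1])
E
```

```text
2.75 [429.89827291  28.74498538   8.00505362] [-0.74780642 -1.43240738  6.36106101] 0.5732491409750027
```

View pics/w2.png

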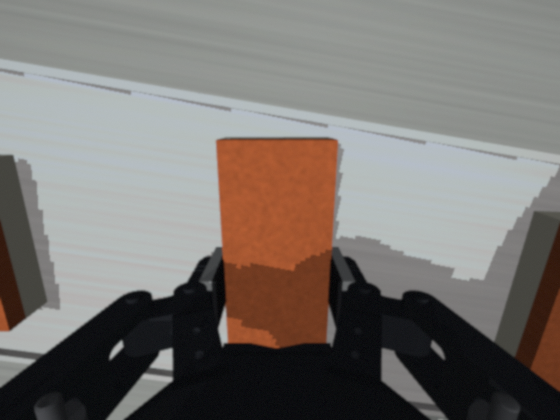

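drive_tool --rows '[1,-60,0,0,0,1,-120,0,0,0,1,-180,0,0,0,1,-222,-20,50,0,1,-222,-45,100,0,1,-222,-70,160,0,1,-222,-100,220,0,1,-222,-125,280,0,1,-222,-125,280,0,1,-222,-125,280,0]'

```text
t: 4.05
tcp_pos: [724.2, -49.2, 227.2]
tcp_rot: [-0.126, 1.57, 0.127]
ft_force: [-0.7, 0.6, -3.1]
opening: 0.575
```

```bash
python3 - <<'E'
from h import *
s,R=tool(); print(s['t'],s['tcp_pos'],s['ft_force'],s['opening']);print(R.round(3))
import pickle
c=cal('wrist');pickle.dump(c,open('w3.pkl','wb'))
im=imaging.grab_frame('wrist'); cv2.imwrite('pics/w3.png',im[:,:,::-1])
E
```

```text
4.05 [724.22234653 -49.21020708 227.15970345] [-0.66080792  0.55496056 -3.09700206] 0.5750696685506906
[[-0.003 -0.16   0.987]
 [ 0.001  0.987  0.16 ]
 [-1.     0.001 -0.002]]
```

View pics/w3.png

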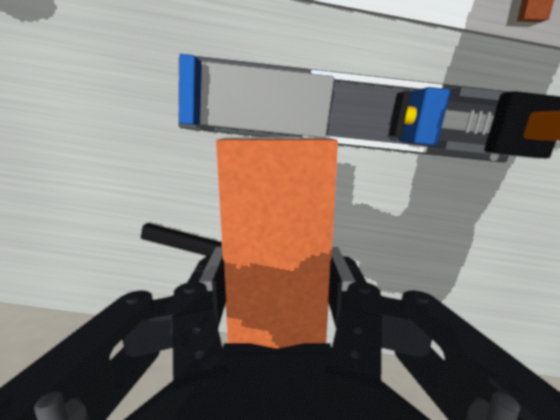

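```bash
python3 - <<'E'
from h import *
import pickle
c=pickle.load(open('w3.pkl','rb')); im=cv2.imread('pics/w3.png')
cv2.imwrite('pics/w3c.png',cv2.resize(im[40:170,170:370],None,fx=4,fy=4,interpolation=cv2.INTER_CUBIC))
cv2.imwrite('pics/w3d.png',cv2.resize(im[70:170,380:560],None,fx=4,fy=4,interpolation=cv2.INTER_CUBIC))
rgb=im[:,:,::-1].copy()
for k in blobs(rgb,(100,120,40),(125,255,255),50):
    r,b=rect(c,k,58); print(cv2.boundingRect(k),np.round(r[0],1),np.round(r[1],1),round(r[2],1))
E
```

```text
(399, 88, 52, 58) [621.4  88.5] [56.9 42. ] 3.5
(179, 54, 22, 71) [ 635.8 -151.9] [65.  20.8] 3.3
```

View pics/w3c.png

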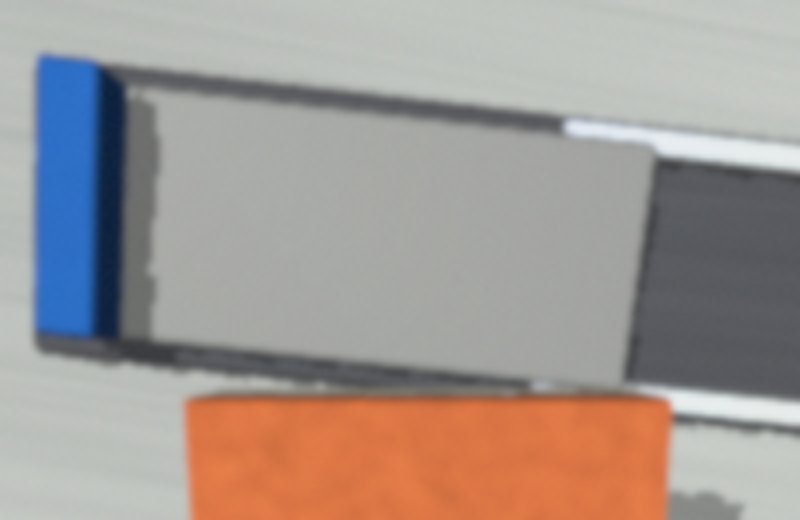

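View pics/w3d.png

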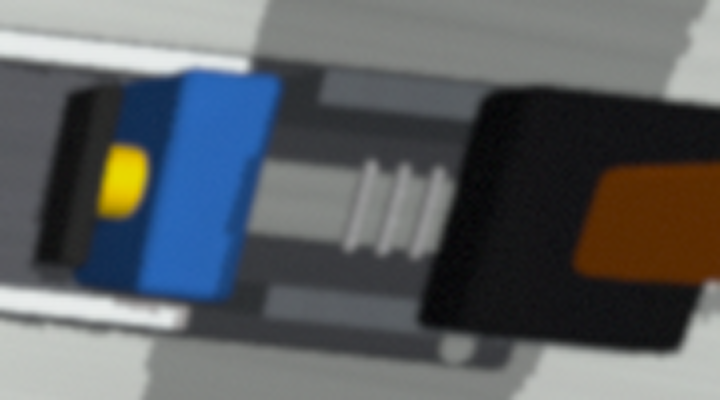

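```bash
python3 - <<'E'
from h import *
import pickle
c=pickle.load(open('w3.pkl','rb'))
g=lambda x,y,z,o=(170,40): ray(c,((x+.5)/4-.5+o[0],(y+.5)/4-.5+o[1]),z)[:2]
P={'stopA':g(98,62,58),'stopB':g(95,335,58),'stop0A':g(38,55,58),'stop0B':g(37,333,58),
'bedA':g(655,148,30),'bedB':g(625,383,30),'bedSA':g(200,93,30),'bedSB':g(200,346,30)}
o=(380,70)
P['blkA']=g(490,90,84,o);P['blkB']=g(425,322,84,o);P['jawA']=g(190,70,62,o);P['jawB']=g(138,293,62,o);P['jaw2A']=g(282,75,62,o);P['jaw2B']=g(228,300,62,o)
for k,v in P.items(): print(k,v.round(1))
m=lambda a,b:(P[a]+P[b])/2
S=m('stopA','stopB');B=m('bedA','bedB');K=m('blkA','blkB');J=m('jawA','jawB');J2=m('jaw2A','jaw2B')
print(S,B,K,J,J2)
d=K-S;print(np.degrees(np.arctan2(d[1],d[0])),np.linalg.norm(d),np.linalg.norm(B-S),np.degrees(np.arctan2(*(B-S)[::-1])))
for a,b in(('bedSB','bedB'),('bedSA','bedA')):
  e=P[b]-P[a];print(np.degrees(np.arctan2(e[1],e[0])))
E
```

```text
stopA [ 602.9 -149.7]
stopB [ 666.9 -145.2]
stop0A [ 603.7 -164.2]
stop0B [ 668.8 -160.1]
bedA [595.3  -7.2]
bedB [657.2  -2.4]
bedSA [ 601.5 -130.2]
bedSB [ 666.4 -123.3]
blkA [592.4 141.2]
blkB [645.2 145.3]
jawA [595.3  81.6]
jawB [649.5  84.5]
jaw2A [592.7 104.4]
jaw2B [647.4 108.2]
[ 634.90528881 -147.44829158] [626.2518066   -4.78132722] [618.80571137 143.21270844] [622.36463365  83.04908048] [620.08232096 106.32262842]
93.17034698543085 291.10653261515756 142.9291624377982 93.4710300044416
94.38916444145472
92.88703447041846
```

drive_tool --rows '[1,0,-1,-10,10.6,1,0,-2,-20,21.2,1,0,-3,-30,31.8,1,0,-5,-40,42.4,1,0,-7,-55,53,1,0,-9,-70,63.6,1,0,-11,-85,74.2,1,0,-12,-97,84.8,1,20,-12,-97,95.4,1,60,-12,-97,95.9]'

```text
t: 5.35
tcp_pos: [630.6, -76.1, 171.8]
tcp_rot: [1.169, 1.231, -1.162]
ft_force: [1.0, 0.0, -3.8]
opening: 0.573
```

drive_tool --rows '[1,40,0,0,0,1,50,0,0,0,1,50,0,0,0,1,50,0,0,0,1,50,0,0,0,1,50,0,0,0,1,50,0,0,0,1,50,0,0,0,1,50,0,0,0,1,50,0,0,0]'

```text
t: 6.6
tcp_pos: [630.8, -76.6, 118.2]
tcp_rot: [1.166, 1.236, -1.166]
ft_force: [0.1, 0.1, -3.2]
opening: 0.57
```

```bash
python3 - <<'E'
from h import *
s,R=tool(); print(s['t'],s['tcp_pos'],s['ft_force'],s['opening'],s['joint_positions'].round(2));print(R.round(3))
th=np.radians(93.3);ex=np.array([np.cos(th),np.sin(th)]);O=np.array([626.6,-7.7])
tg=np.append(O-69*ex,34); d=R.T@(tg-s['tcp_pos']); print(d, 'ang z',np.degrees(np.arctan2(R[1,2],R[0,2])))
im=imaging.grab_frame('wrist'); cv2.imwrite('pics/w4.png',im[:,:,::-1])
im=imaging.grab_frame('side'); cv2.imwrite('pics/s4.png',cv2.resize(im[100:300,230:430,::-1],None,fx=3,fy=3,interpolation=cv2.INTER_CUBIC))
E
```

```text
6.6 [630.82163699 -76.60024996 118.18687507] [ 0.05203366  0.06241207 -3.22768636] 0.5697969258354391 [-0.12  0.51 -0.05  1.01  0.    1.39]
[[-0.     0.998  0.058]
 [ 0.     0.058 -0.998]
 [-1.    -0.    -0.   ]]
[ 8.41869277e+01 -2.30466538e-01 -2.45611796e-02] ang z -86.65809369309552
```

View pics/w4.png

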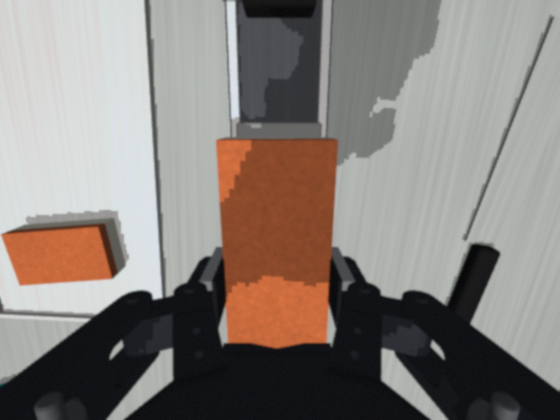

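View pics/s4.png

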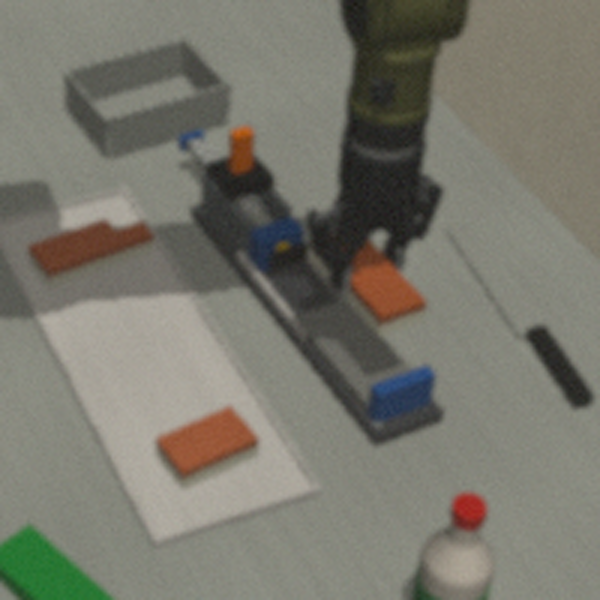

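drive_tool --rows '[1,35,0,0,0,1,60,0,0,0,1,72,0,0,0,1,77,0,0,0,1,80,0,0,0,1,81,0,0,0,1,82,0,0,0,1,83,0,0,0,1,83,0,0,0,1,83,0,0,0]'

```text
t: 7.95
tcp_pos: [630.9, -76.6, 35.3]
tcp_rot: [1.166, 1.236, -1.166]
ft_force: [0.3, -0.7, -3.3]
opening: 0.571
```

```bash
python3 - <<'E'
from h import *
s,R=tool(); print(s['t'],s['tcp_pos'],s['ft_force'],s['torque'],s['opening'])
im=imaging.grab_frame('side'); cv2.imwrite('pics/s5.png',cv2.resize(im[130:280,270:420,::-1],None,fx=4,fy=4,interpolation=cv2.INTER_CUBIC))
E
```

```text
7.95 [630.90368932 -76.60605564  35.34972244] [ 0.27220155 -0.69290963 -3.34427302] [ 0.0498716  -0.05904887  0.00823596] 0.5708013253300346
```

View pics/s5.png

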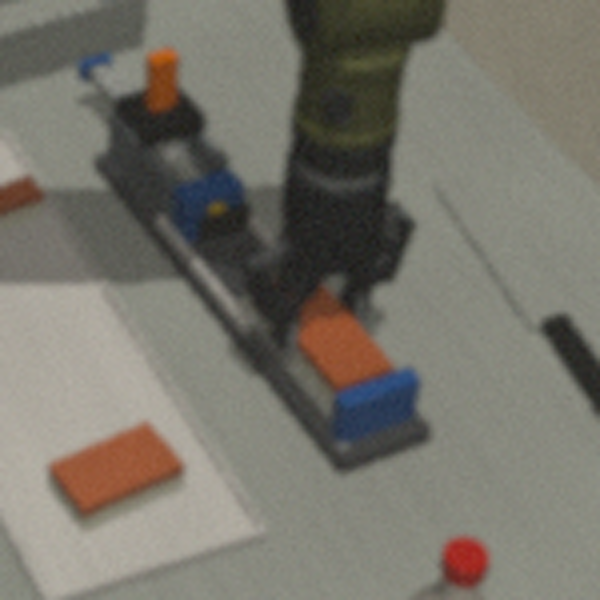

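drive_tool --rows '[1,0.3,0,0,0,1,0.6,0,0,0,1,0.9,0,0,0,1,1.2,0,0,0,1,1.5,0,0,0,1,1.8,0,0,0,1,2.0,0,0,0,1,2.0,0,0,0,1,2.0,0,0,0,1,2.0,0,0,0]'

```text
t: 9.25
tcp_pos: [630.9, -76.5, 34.1]
tcp_rot: [1.166, 1.236, -1.166]
ft_force: [-2.9, 1.1, 4.1]
opening: 0.571
```

drive_tool --rows '[0.5,0,0,0,0,0.2,0,0,0,0,0,0,0,0,0,0,0,0,0,0,0,-5,0,0,0,0,-40,0,0,0,0,-90,0,0,0,0,-140,0,0,0,0,-190,0,0,0,0,-190,0,0,0]'

```text
t: 10.5
tcp_pos: [633.9, -77.0, 229.0]
tcp_rot: [1.17, 1.228, -1.159]
ft_force: [0.1, 0.4, 0.3]
opening: 0.999
```

```bash
python3 - <<'E'
from h import *
s,R=tool(); print(s['t'],s['tcp_pos'],s['ft_force'],s['opening'])
c=cal('wrist'); im=imaging.grab_frame('wrist'); cv2.imwrite('pics/w6.png',im[:,:,::-1])
for k in blobs(im,(4,120,60),(16,255,255),300):
    r,b=rect(c,k,55); print(cv2.boundingRect(k),np.round(r[0],1),np.round(r[1],1),round(r[2],1))
im=imaging.grab_frame('side'); cv2.imwrite('pics/s6.png',cv2.resize(im[130:280,270:420,::-1],None,fx=4,fy=4,interpolation=cv2.INTER_CUBIC))
E
```

```text
10.5 [633.92695626 -76.95989969 229.02003439] [0.13648158 0.44355416 0.25213581] 0.9993316026576311
(79, 194, 78, 44) [ 455.5 -118.4] [80.9 46.5] 7.9
(249, 128, 47, 115) [630.  -76.6] [ 49.7 130.4] 3.5
```

View pics/w6.png

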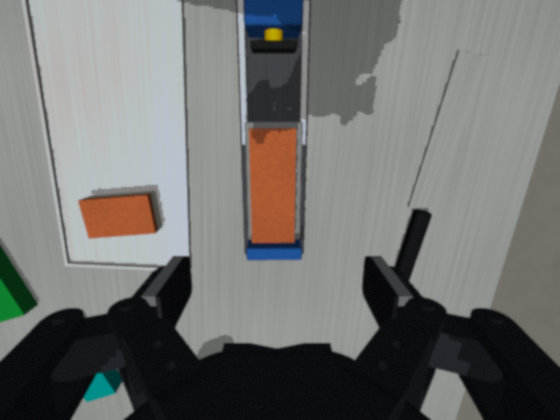

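View pics/s6.png

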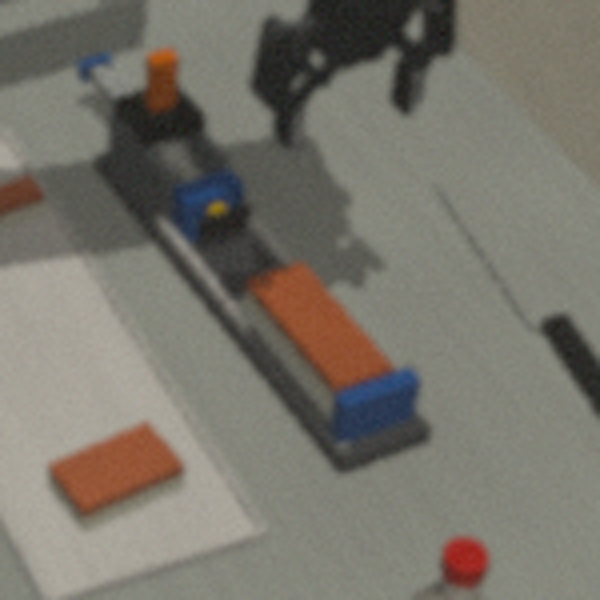

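drive_tool --rows '[0,0,10,-30,-10.6,0,0,20,-60,-21.2,0,0,30,-100,-31.8,0,0,40,-140,-42.4,0,0,50,-180,-53,0,0,60,-220,-63.6,0,0,71,-253,-74.2,0,0,71,-253,-84.8,0,0,71,-253,-90,0,0,71,-253,-90]'

```text
t: 11.85
tcp_pos: [686.0, 180.0, 221.0]
tcp_rot: [-0.046, 1.574, 0.044]
ft_force: [-0.9, 0.9, -0.0]
opening: 1.0
```

```bash
python3 - <<'E'
from h import *
s,R=tool(); print(s['t'],s['tcp_pos'],s['ft_force'],s['opening']);print(R.round(3))
c=cal('wrist'); im=imaging.grab_frame('wrist'); cv2.imwrite('pics/w7.png',im[:,:,::-1])
cv2.imwrite('pics/w7c.png',cv2.resize(im[60:260,180:380,::-1],None,fx=3,fy=3,interpolation=cv2.INTER_CUBIC))
import pickle;pickle.dump(c,open('w7.pkl','wb'))
th=np.radians(93.3);ex=np.array([np.cos(th),np.sin(th)]);ey=np.array([-ex[1],ex[0]]);O=np.array([626.6,-7.7])
for k in blobs(im,(4,120,40),(16,255,255),100):
    r,b=rect(c,k,136); print(cv2.boundingRect(k),np.round(r[0],1),np.round(r[1],1),round(r[2],1),ex@(np.array(r[0])-O),ey@(np.array(r[0])-O))
print(proj(c,[*(O+188*ex),136]))
E
```

```text
11.85 [685.98127018 180.01453503 220.97490069] [-8.68618629e-01  9.12817758e-01 -2.57556755e-04] 0.9998926954549028
[[-0.004 -0.057  0.998]
 [-0.001  0.998  0.057]
 [-1.    -0.001 -0.004]]
(271, 110, 23, 34) [616.1 180.7] [24.2 16.9] 3.3 188.66317851654708 -0.3648211410090034
(0, 99, 102, 51) [624.8   1.2] [36.5 79.4] 3.3 9.000966946759894 1.2995381052288406
(281, 0, 25, 18) [537.7 183.3] [10.1 16.6] 3.2 195.8284205418541 77.73760279220707
[281.18861048 126.25451633]
```

View pics/w7.png

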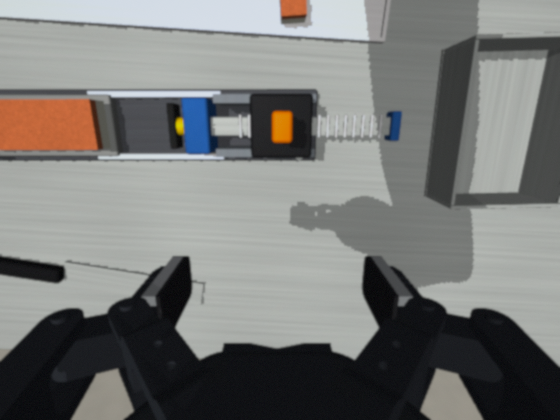

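View pics/w7c.png

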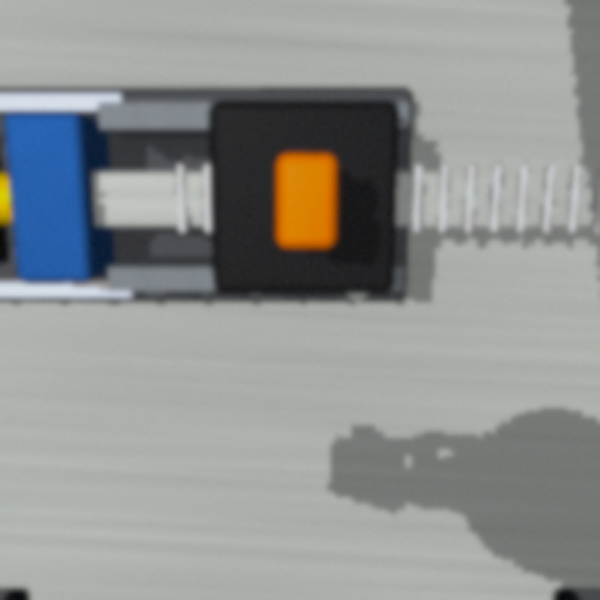

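drive_tool --rows '[0,0,4.5,-40,0,0,10,4.5,-70,0,0,30,4.5,-70,0,0,40,4.5,-70,0,0,40,4.5,-70,0,0,40,4.5,-70,0,0,40,4.5,-70,0,0,40,4.5,-70,0,0,40,4.5,-70,0,0,40,4.5,-70,0]'

```text
t: 13.15
tcp_pos: [616.9, 180.6, 183.4]
tcp_rot: [-0.046, 1.57, 0.046]
ft_force: [0.5, -0.2, -0.5]
opening: 1.003
```

```bash
python3 - <<'E'
from h import *
s,R=tool(); print(s['t'],s['tcp_pos'],s['ft_force'],s['opening']);print(R.round(3))
c=cal('wrist'); im=imaging.grab_frame('wrist'); cv2.imwrite('pics/w8.png',im[:,:,::-1])
print(R.T@(np.array([616,180.5,95])-s['tcp_pos']))
for k in blobs(im,(4,120,40),(16,255,255),100):
    r,b=rect(c,k,136); print(cv2.boundingRect(k),np.round(r[0],1),np.round(r[1],1),round(r[2],1))
E
```

```text
13.15 [616.88199815 180.55136852 183.38038921] [ 0.47607362 -0.23294758 -0.45303088] 1.0025670861640659
[[ 0.    -0.058  0.998]
 [ 0.     0.998  0.058]
 [-1.     0.     0.   ]]
[ 8.83802840e+01 -1.68336060e-03 -8.93950054e-01]
(263, 195, 26, 48) [608.8 179.9] [34.4 17.7] 3.4
(0, 172, 87, 51) [602.9  17.6] [35.1 61.3] 3.3
(273, 0, 55, 85) [498.5 188.4] [44.5 30.9] 6.1
```

View pics/w8.png

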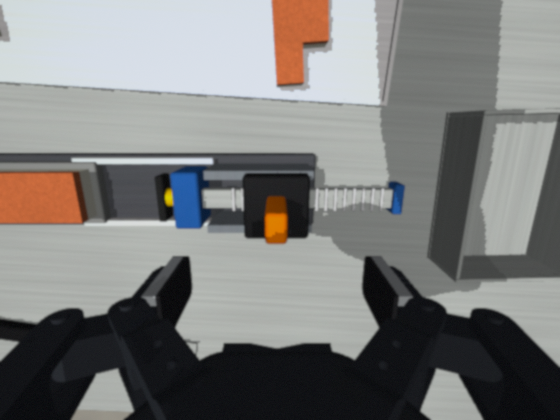

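drive_tool --rows '[0,40,0,-1,0,0,75,0,-1,0,0,88,0,-1,0,0,88,0,-1,0,0.4,88,0,-1,0,1,88,0,-1,0,1,88,0,-1,0,1,88,0,-1,0,1,88,0,-1,0,1,88,0,-1,0]' --newtons 40

```text
t: 14.45
tcp_pos: [616.2, 179.8, 96.0]
tcp_rot: [-0.046, 1.569, 0.045]
ft_force: [-1.2, -4.6, 5.8]
opening: 0.181
```

```bash
python3 - <<'E'
from h import *
s,R=tool(); print(s['t'],s['tcp_pos'],s['ft_force'],s['torque'],s['opening'])
c=cal('wrist'); im=imaging.grab_frame('wrist'); cv2.imwrite('pics/w9.png',im[:,:,::-1])
im=imaging.grab_frame('side'); cv2.imwrite('pics/s9.png',cv2.resize(im[130:280,270:420,::-1],None,fx=4,fy=4,interpolation=cv2.INTER_CUBIC))
E
```

```text
14.45 [616.23343225 179.84571071  95.96489038] [-1.1676154  -4.57641463  5.8207583 ] [-0.66468453  0.13363202  0.08241059] 0.18103362412899407
```

View pics/w9.png

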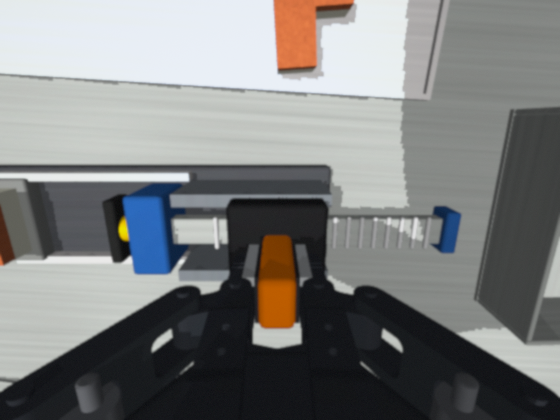

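View pics/s9.png

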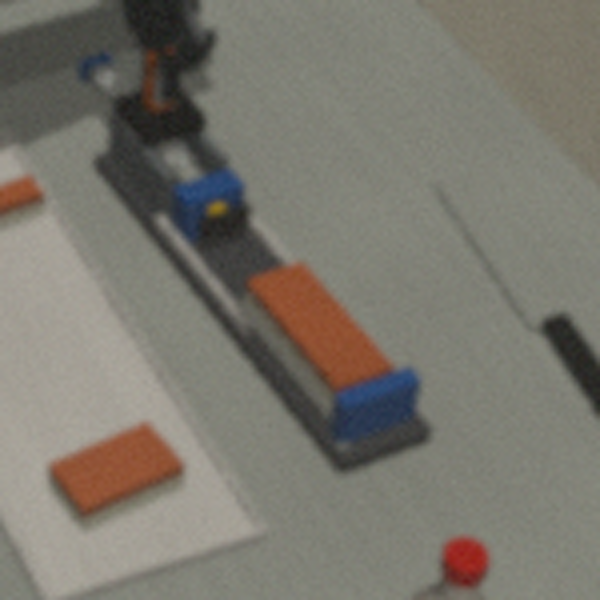

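drive_tool --rows '[1,0,-7,0,0,1,0,-14,0,0,1,0,-21,0,0,1,0,-29,0,0,1,0,-29,0,0,1,0,-29,0,0,1,0,-29,0,0,1,0,-29,0,0,1,0,-29,0,0,1,0,-29,0,0]'

```text
t: 15.8
tcp_pos: [617.8, 153.2, 96.0]
tcp_rot: [-0.044, 1.569, 0.049]
ft_force: [-1.4, 2.8, 5.8]
opening: 0.183
```

```bash
cat > look.py <<'E'
from h import *
import sys
n=sys.argv[1]
th=np.radians(93.3);ex=np.array([np.cos(th),np.sin(th)]);ey=np.array([-ex[1],ex[0]]);O=np.array([626.6,-7.7])
s,R=tool(); print(s['t'],s['tcp_pos'].round(2),'clampx',ex@(s['tcp_pos'][:2]-O),'Fx_clamp',ex@s['ft_force'][:2],s['ft_force'].round(1),s['opening'])
c=cal('wrist'); im=imaging.grab_frame('wrist'); cv2.imwrite(f'pics/w{n}.png',im[:,:,::-1])
for nm,lo,hi,z in (('stone',(4,120,40),(16,255,255),55),('jaw',(100,120,40),(125,255,255),62),('yel',(22,120,60),(35,255,255),52)):
  for k in blobs(im,lo,hi,40):
    P=np.array([ray(c,p,z)[:2] for p in k[:,0,:]]); X=(P-O)@ex; print(nm,cv2.boundingRect(k),X.min().round(1),X.max().round(1))
E
python3 look.py 10
```

```text
15.8 [617.8  153.24  96.  ] clampx 161.1786963264558 Fx_clamp 2.833427891113567 [-1.4  2.8  5.8] 0.18332676726208416
stone (257, 234, 40, 94) 147.6 176.5
stone (0, 194, 49, 71) -32.5 3.2
stone (315, 0, 81, 70) 182.8 226.7
jaw (439, 207, 27, 46) 266.0 283.5
jaw (127, 184, 65, 90) 67.0 105.9
yel (123, 216, 11, 26) 55.5 62.5
```

View pics/w10.png

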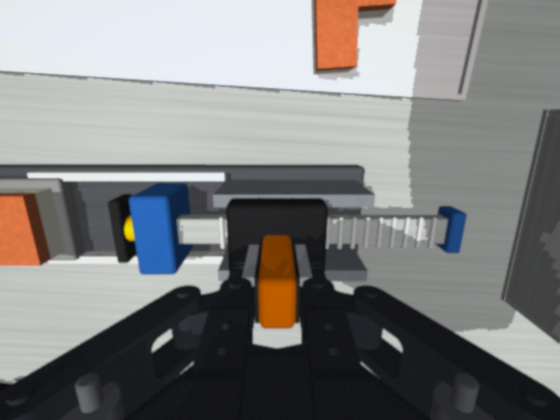

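```bash
python3 - <<'E'
from h import *
th=np.radians(93.3);ex=np.array([np.cos(th),np.sin(th)]);O=np.array([626.6,-7.7])
c=cal('wrist')
for uv,z in (((118,196),54),((112,262),54),((45,194),55),((75,180),30),((133,270),62)):
    print(uv,z,ex@(ray(c,uv,z)[:2]-O))
im=cv2.imread('pics/w10.png')
cv2.imwrite('pics/w10c.png',cv2.resize(im[160:290,0:200],None,fx=4,fy=4,interpolation=cv2.INTER_CUBIC))
E
```

```text
(118, 196) 54 57.34052660090676
(112, 262) 54 45.761647029268474
(45, 194) 55 10.420877544655047
(75, 180) 30 14.262826617128908
(133, 270) 62 64.08522521101936
```

View pics/w10c.png

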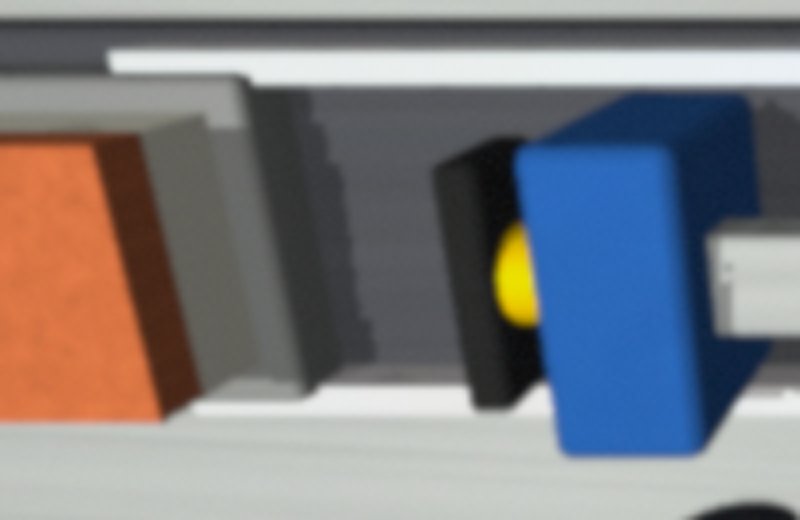

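```bash
python3 - <<'E'
from h import *
th=np.radians(93.3);ex=np.array([np.cos(th),np.sin(th)]);ey=np.array([-ex[1],ex[0]]);O=np.array([626.6,-7.7])
c=cal('wrist')
for uv,z in (((23.8,193.8),55),((41,265),55),((108.7,201),54),((118.7,261),54),((131,197),62),((141,272),62)):
    p=ray(c,uv,z)[:2]-O;print(uv,z,ex@p,ey@p)
E
```

```text
(23.8, 193.8) 55 -3.3871602017449205 27.090052765431672
(41, 265) 55 -3.9058166368855507 -24.447088174878747
(108.7, 201) 54 50.66444774327309 21.990019453194577
(118.7, 261) 54 50.603717301885894 -21.82586861822925
(131, 197) 62 69.929533825768 26.790448452516742
(141, 272) 62 69.33172973748083 -26.04022669530945
```

drive_tool --rows '[1,0,9,0,0,1,0,18,0,0,1,0,27,0,0,1,0,27,0,0,1,0,20,0,0,1,0,13,0,0,1,0,6,0,0,1,0,-1,0,0,1,0,-1,0,0,1,0,-1,0,0]'

```text
t: 17.1
tcp_pos: [617.8, 152.2, 96.0]
tcp_rot: [-0.044, 1.569, 0.049]
ft_force: [-1.4, 3.9, 5.4]
opening: 0.179
```

```bash
python3 look.py 11; python3 - <<'E'
import cv2
im=cv2.imread('pics/w11.png')
cv2.imwrite('pics/w11c.png',cv2.resize(im[160:290,0:200],None,fx=4,fy=4,interpolation=cv2.INTER_CUBIC))
E
```

```text
17.1 [617.83 152.24  95.98] clampx 160.17770670922286 Fx_clamp 3.956635104695979 [-1.4  3.9  5.4] 0.17938234654499943
stone (257, 234, 40, 94) 146.5 175.5
stone (0, 194, 51, 71) -33.5 3.1
stone (316, 0, 81, 70) 182.3 226.4
jaw (415, 207, 24, 46) 249.4 265.2
jaw (99, 184, 72, 90) 47.9 90.3
yel (97, 217, 10, 25) 36.6 42.5
```

View pics/w11c.png

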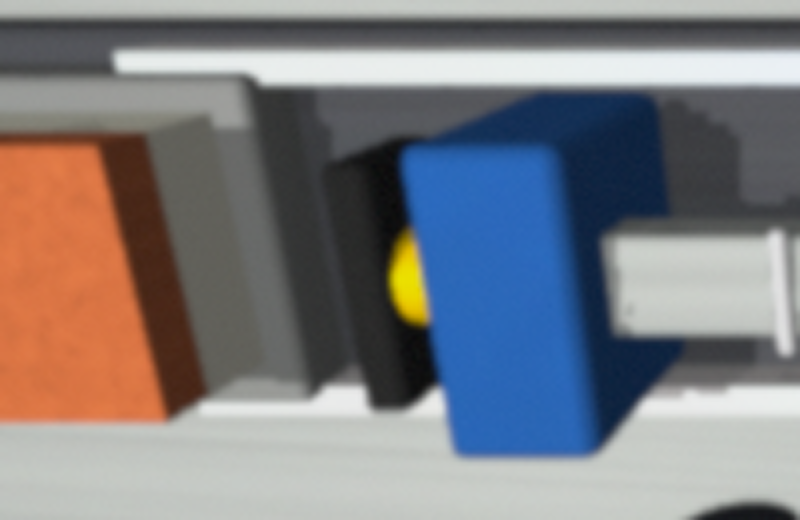

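drive_tool --rows '[1,0,9,0,0,1,0,18,0,0,1,0,28,0,0,1,0,28,0,0,1,0,28,0,0,1,0,20,0,0,1,0,13,0,0,1,0,6,0,0,1,0,0,0,0,1,0,0,0,0]'

```text
t: 18.4
tcp_pos: [617.8, 152.3, 96.0]
tcp_rot: [-0.044, 1.569, 0.049]
ft_force: [-1.7, 3.6, 4.4]
opening: 0.183
```

```bash
python3 look.py 12; python3 - <<'E'
import cv2
im=cv2.imread('pics/w12.png')
cv2.imwrite('pics/w12c.png',cv2.resize(im[160:290,0:200],None,fx=4,fy=4,interpolation=cv2.INTER_CUBIC))
E
```

```text
18.4 [617.84 152.34  96.03] clampx 160.27875126413704 Fx_clamp 3.704420675097135 [-1.7  3.6  4.4] 0.18254615671584262
stone (257, 234, 40, 94) 146.7 175.6
stone (0, 194, 51, 71) -33.3 3.4
stone (316, 0, 81, 70) 182.4 226.5
jaw (378, 207, 21, 46) 225.8 239.6
jaw (56, 184, 82, 90) 20.9 68.7
yel (57, 221, 8, 20) 9.4 14.0
```

View pics/w12c.png

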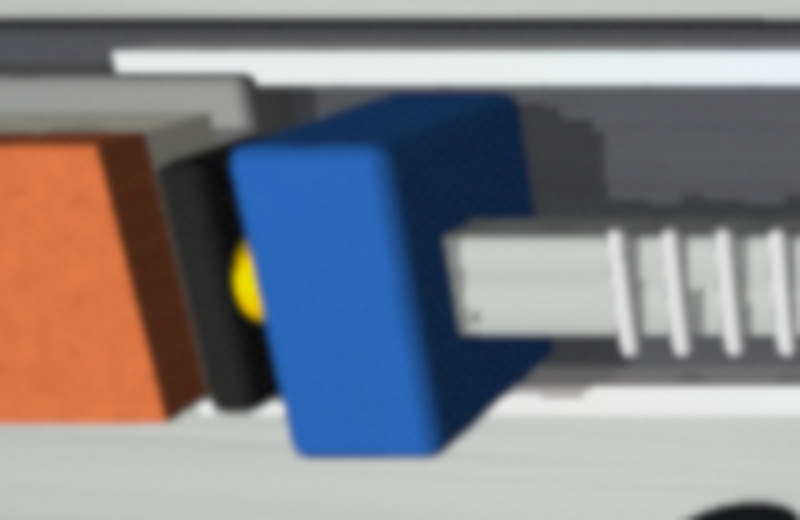

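```bash
python3 - <<'E'
from h import *
th=np.radians(93.3);ex=np.array([np.cos(th),np.sin(th)]);ey=np.array([-ex[1],ex[0]]);O=np.array([626.6,-7.7])
c=cal('wrist')
for uv,z in (((25.2,193.8),55),((41.5,265),55),((40.5,201),54),((53.5,261),54),((57.8,196.5),62),((72.5,272),62)):
    p=ray(c,uv,z)[:2]-O;print(uv,z,ex@p,ey@p)
print(bot.state()['tcp_pos'])
E
```

```text
(25.2, 193.8) 55 -3.3217253059877327 27.106719119426124
(41.5, 265) 55 -4.402619974700311 -24.41344710303694
(40.5, 201) 54 4.706046741217397 21.968126568356812
(53.5, 261) 54 3.8510315134571154 -21.815598347911507
(57.8, 196.5) 62 22.98120880194061 27.08888691105333
(72.5, 272) 62 21.758239348135582 -26.02793109287005
[617.82885326 152.3092421   95.98419729]
```

drive_tool --rows '[1,0,9,0,0,1,0,18,0,0,1,0,28,0,0,1,0,28,0,0,1,0,28,0,0,1,0,24,0,0,1,0,19,0,0,1,0,14,0,0,1,0,14,0,0,1,0,14,0,0]'

```text
t: 19.7
tcp_pos: [617.0, 167.1, 96.0]
tcp_rot: [-0.043, 1.569, 0.051]
ft_force: [-1.5, 6.4, 5.4]
opening: 0.18
```

```bash
python3 look.py 13; python3 - <<'E'
import cv2
im=cv2.imread('pics/w13.png')
cv2.imwrite('pics/w13c.png',cv2.resize(im[160:290,0:200],None,fx=4,fy=4,interpolation=cv2.INTER_CUBIC))
E
```

```text
19.7 [616.97 167.1   96.02] clampx 175.06251573076636 Fx_clamp 6.472281504098427 [-1.5  6.4  5.4] 0.18029877949479853
stone (257, 234, 41, 94) 161.7 190.6
stone (0, 205, 16, 60) -18.2 -6.5
stone (293, 0, 80, 70) 184.6 228.1
jaw (340, 208, 19, 45) 216.4 228.4
jaw (13, 184, 92, 90) 8.8 61.9
```

View pics/w13c.png

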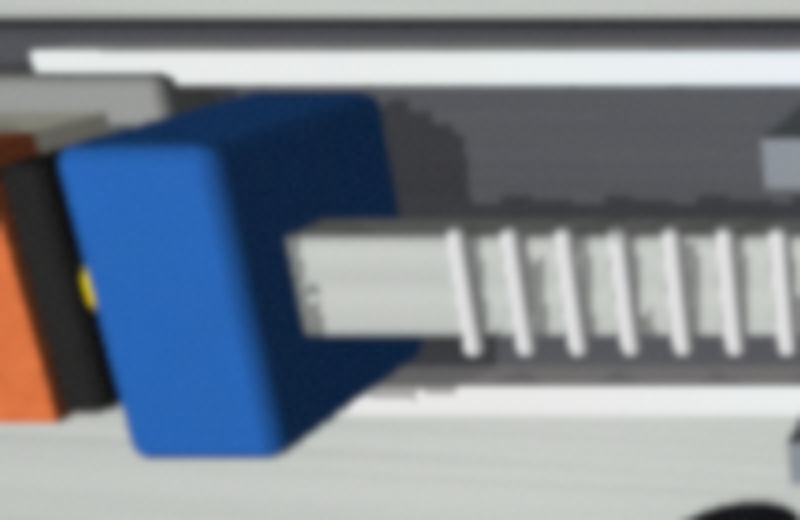

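```bash
python3 - <<'E'
from h import *
th=np.radians(93.3);ex=np.array([np.cos(th),np.sin(th)]);ey=np.array([-ex[1],ex[0]]);O=np.array([626.6,-7.7])
c=cal('wrist')
for uv,z in (((2,201),54),((15.7,261),54),((14.7,196.5),62),((33,272),62)):
    p=ray(c,uv,z)[:2]-O;print(uv,z,ex@p,ey@p)
E
```

```text
(2, 201) 54 -5.693708725626676 21.913057346824907
(15.7, 261) 54 -7.667852964700426 -21.812387784641214
(14.7, 196.5) 62 10.847441567192487 27.03238946448989
(33, 272) 62 9.879837496865566 -26.014823702430842
```

drive_tool --rows '[1,0,-1,0,0,1,0,-2,0,0,1,0,-2,0,0,1,0,-2,0,0,1,0,-2,0,0,1,0,-2,0,0,1,0,-2,0,0,1,0,-2,0,0,1,0,-2,0,0,1,0,-2,0,0]'

```text
t: 21.0
tcp_pos: [617.1, 165.8, 96.0]
tcp_rot: [-0.043, 1.569, 0.052]
ft_force: [-2.3, 8.3, 4.3]
opening: 0.179
```

drive_tool --rows '[1,0,-1,0,0,1,0,-2,0,0,1,0,-2,0,0,1,0,-2,0,0,1,0,-2,0,0,1,0,-2,0,0,1,0,-2,0,0,1,0,-2,0,0,1,0,-2,0,0,1,0,-2,0,0]'

```text
t: 22.25
tcp_pos: [617.2, 164.0, 96.0]
tcp_rot: [-0.043, 1.569, 0.052]
ft_force: [-1.9, 9.0, 4.3]
opening: 0.181
```

```bash
python3 look.py 14
```

```text
22.25 [617.16 164.01  96.05] clampx 171.97236298827937 Fx_clamp 9.066427704025575 [-1.9  9.   4.3] 0.18087817876552514
stone (257, 234, 41, 94) 158.7 187.7
stone (0, 194, 17, 71) -21.0 -2.2
stone (298, 0, 80, 70) 184.2 227.8
jaw (340, 208, 19, 45) 213.3 225.3
jaw (13, 184, 92, 90) 5.7 58.8
```

drive_tool --rows '[1,0,-1,0,0,1,0,-2,0,0,1,0,-3,0,0,1,0,-3,0,0,1,0,-3,0,0,1,0,-3,0,0,1,0,-3,0,0,1,0,-3,0,0,1,0,-3,0,0,1,0,-3,0,0]'

```text
t: 23.55
tcp_pos: [617.3, 162.0, 96.1]
tcp_rot: [-0.042, 1.569, 0.054]
ft_force: [-2.5, 12.8, 4.2]
opening: 0.183
```

```bash
python3 look.py 15;  python3 - <<'E'
from h import *
a=[cv2.resize(cv2.imread(f'pics/w{i}.png')[180:285,0:110],None,fx=3.6,fy=3.6,interpolation=cv2.INTER_CUBIC) for i in (14,15)]
cv2.imwrite('pics/c15.png',cv2.hconcat(a))
im=imaging.grab_frame('side'); cv2.imwrite('pics/s15.png',cv2.resize(im[150:250,300:400,::-1],None,fx=6,fy=6,interpolation=cv2.INTER_CUBIC))
E
```

```text
23.55 [617.29 161.99  96.05] clampx 169.9452544178161 Fx_clamp 12.88572622926692 [-2.5 12.8  4.2] 0.182809135009115
stone (257, 234, 41, 94) 156.9 185.8
stone (0, 193, 20, 72) -22.6 -2.3
stone (301, 0, 80, 70) 183.9 227.4
jaw (340, 208, 19, 45) 211.4 223.4
jaw (13, 183, 91, 91) 4.1 56.8
```

View pics/c15.png

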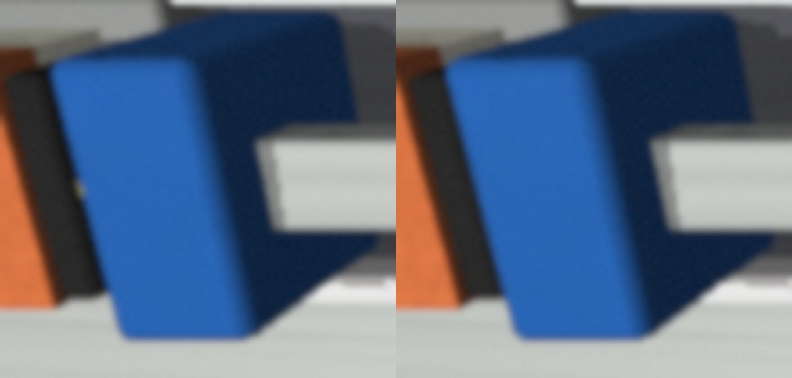

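View pics/s15.png

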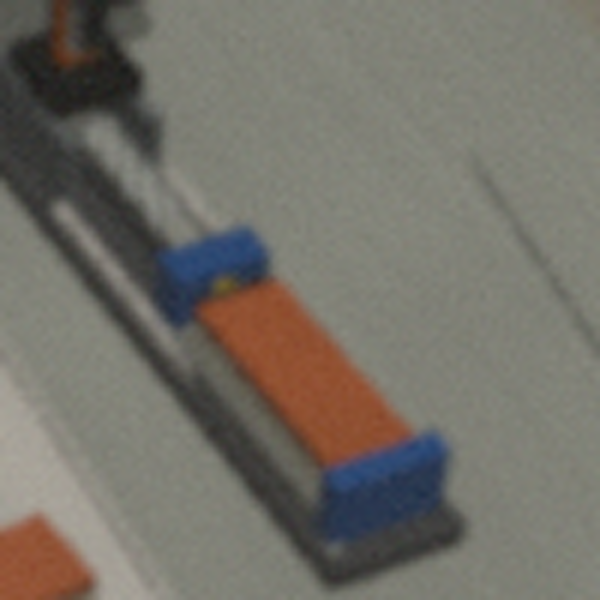

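```bash
python3 - <<'E'
from h import *
a=cv2.imread('pics/w15.png')[180:285,0:50]; b=cv2.imread('pics/w12.png')[180:285,20:110]
cv2.imwrite('pics/c15b.png',cv2.hconcat([cv2.resize(a,None,fx=5.5,fy=5.5,interpolation=cv2.INTER_CUBIC),cv2.resize(b,None,fx=5.5,fy=5.5,interpolation=cv2.INTER_CUBIC)]))
c=cal('top'); im=imaging.grab_frame('top'); cv2.imwrite('pics/t15.png',cv2.resize(im[110:180,210:350,::-1],None,fx=5.7,fy=5.7,interpolation=cv2.INTER_CUBIC))
E
```

```text
(no output)
```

View pics/c15b.png

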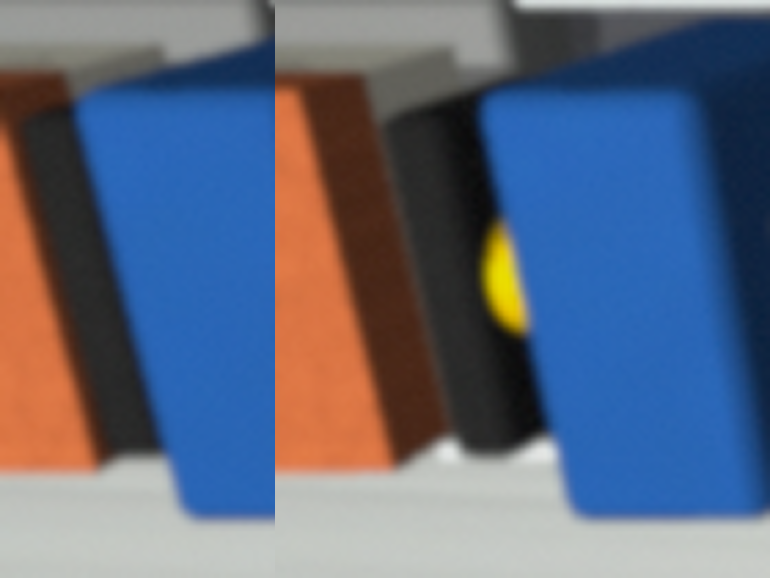

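View pics/t15.png

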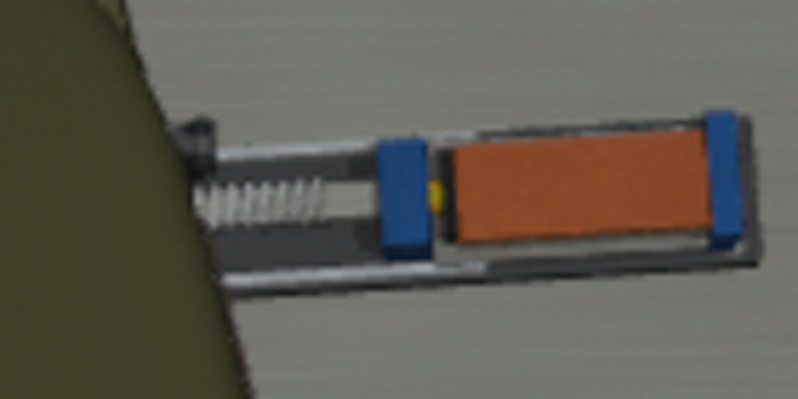

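```bash
python3 - <<'E'
from h import *
th=np.radians(93.3);ex=np.array([np.cos(th),np.sin(th)]);ey=np.array([-ex[1],ex[0]]);O=np.array([626.6,-7.7])
c=cal('wrist')
for uv,z in (((18.2,264.5),55),((10.2,239),55),((2.7,205),55),((14.0,196.5),62),((33,272),62)):
    p=ray(c,uv,z)[:2]-O;print(uv,z,ex@p,ey@p)
# same on frame12: scale check by pixel
im=imaging.grab_frame('top')
g=cv2.resize(im[110:180,270:300],None,fx=24,fy=8,interpolation=cv2.INTER_CUBIC); cv2.imwrite('pics/t16.png',g[:,:,::-1])
# row profiles
for r in (143,144,145): print(im[r,280:296].tolist())
E
```

```text
(18.2, 264.5) 55 -10.032239201447059 -23.949032000954475
(10.2, 239) 55 -10.694853417261784 -4.713114159563823
(2.7, 205) 55 -9.454196034234005 19.389684403461214
(14.0, 196.5) 62 5.8358050674856345 26.960294705524614
(33, 272) 62 5.3710803883179885 -25.940491521922883
[[27, 65, 112], [28, 65, 113], [28, 66, 113], [29, 66, 113], [29, 65, 111], [104, 95, 51], [138, 122, 10], [87, 78, 10], [37, 35, 27], [35, 31, 28], [121, 65, 38], [134, 72, 41], [134, 71, 39], [135, 71, 39], [136, 73, 39], [134, 72, 40]]
[[30, 66, 113], [27, 65, 113], [29, 66, 113], [28, 66, 112], [28, 64, 109], [101, 99, 55], [139, 131, 10], [87, 82, 10], [38, 36, 27], [33, 32, 31], [121, 65, 38], [135, 72, 40], [137, 73, 39], [138, 73, 40], [135, 72, 40], [134, 71, 38]]
[[30, 66, 114], [28, 66, 113], [28, 66, 113], [25, 65, 112], [27, 64, 110], [100, 90, 53], [139, 117, 10], [85, 71, 10], [32, 32, 27], [33, 33, 33], [123, 66, 38], [136, 73, 40], [136, 73, 41], [135, 72, 39], [136, 73, 40], [136, 73, 40]]
```

View pics/t16.png

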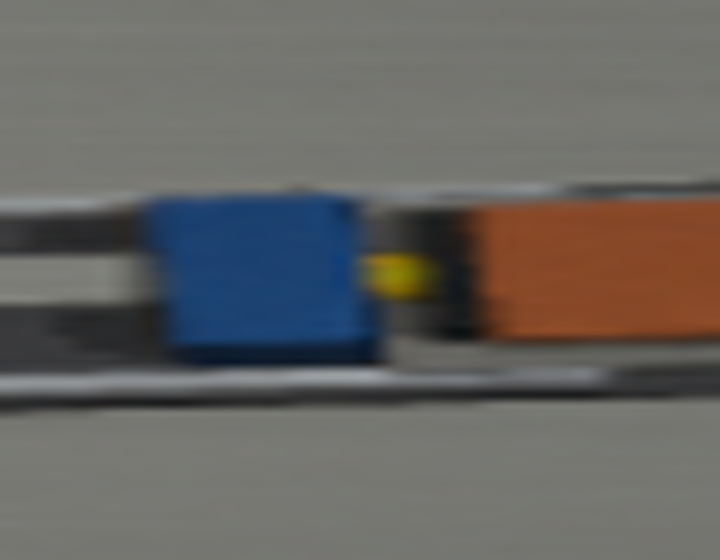

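```bash
python3 - <<'E'
from h import *
for f in ('pics/top0.png','pics/t1.png'):
  im=cv2.imread(f)[:,:,::-1]
  for r in (144,145,146): print(r,im[r,252:268].tolist())
c=cal('top')
print([proj(c,[621,y,52]).round(2).tolist() for y in (0,10,70,80)])
E
```

```text
144 [[28, 60, 103], [26, 60, 102], [23, 59, 101], [25, 57, 97], [113, 94, 41], [127, 103, 10], [128, 106, 10], [89, 75, 10], [42, 37, 22], [25, 26, 25], [30, 29, 30], [48, 49, 50], [52, 53, 54], [53, 53, 54], [53, 53, 55], [52, 53, 53]]
145 [[24, 58, 101], [25, 59, 101], [27, 60, 103], [23, 56, 98], [97, 91, 49], [126, 115, 10], [131, 119, 10], [90, 83, 10], [43, 41, 21], [29, 28, 27], [31, 31, 32], [48, 48, 50], [53, 53, 55], [53, 53, 54], [52, 52, 53], [51, 52, 52]]
146 [[22, 59, 101], [25, 60, 102], [24, 59, 101], [25, 58, 99], [91, 89, 51], [125, 115, 10], [130, 119, 10], [91, 82, 10], [46, 42, 25], [27, 27, 27], [30, 30, 30], [49, 49, 51], [52, 52, 53], [53, 52, 54], [52, 52, 54], [52, 52, 54]]
144 [[65, 65, 42], [67, 66, 42], [67, 66, 42], [65, 65, 41], [65, 65, 41], [66, 66, 43], [67, 66, 43], [66, 66, 43], [67, 67, 43], [67, 67, 44], [69, 68, 44], [68, 68, 43], [69, 69, 45], [69, 69, 45], [71, 70, 46], [67, 67, 43]]
145 [[65, 64, 40], [66, 65, 42], [67, 68, 43], [68, 68, 44], [69, 70, 44], [71, 71, 46], [72, 72, 47], [71, 71, 46], [71, 71, 46], [72, 72, 47], [71, 71, 46], [72, 73, 48], [72, 72, 47], [71, 72, 47], [72, 73, 47], [72, 72, 47]]
146 [[63, 64, 39], [64, 65, 42], [66, 66, 44], [69, 69, 44], [70, 71, 46], [71, 71, 46], [72, 72, 47], [72, 73, 48], [73, 73, 48], [72, 73, 48], [72, 73, 47], [73, 74, 48], [72, 73, 48], [72, 72, 48], [72, 72, 47], [72, 72, 46]]
[[284.05, 145.68], [280.65, 145.7], [260.27, 145.78], [256.87, 145.79]]
```

drive_tool --rows '[1,0,-1,0,0,1,0,-2,0,0,1,0,-3,0,0,1,0,-3,0,0,1,0,-3,0,0,1,0,-3,0,0,1,0,-3,0,0,1,0,-3,0,0,1,0,-3,0,0,1,0,-3,0,0]'

```text
t: 25.0
tcp_pos: [617.4, 160.0, 96.1]
tcp_rot: [-0.041, 1.569, 0.056]
ft_force: [-2.8, 14.9, 4.0]
opening: 0.182
```

```bash
python3 look.py 17; python3 - <<'E'
from h import *
im=imaging.grab_frame('top'); 
for r in (143,144,145): print(im[r,280:296].tolist())
a=cv2.imread('pics/w17.png')[180:285,0:50]
cv2.imwrite('pics/c17.png',cv2.resize(a,None,fx=5.5,fy=5.5,interpolation=cv2.INTER_CUBIC))
s=imaging.grab_frame('side'); cv2.imwrite('pics/s17.png',cv2.resize(s[150:250,300:400,::-1],None,fx=6,fy=6,interpolation=cv2.INTER_CUBIC))
E
```

```text
25.0 [617.41 160.04  96.06] clampx 167.99377479075665 Fx_clamp 15.03959708243221 [-2.8 14.9  4. ] 0.1821358806666625
stone (258, 234, 40, 94) 155.3 184.1
stone (0, 194, 22, 71) -24.1 -2.6
stone (304, 0, 80, 70) 183.5 227.2
jaw (340, 208, 19, 45) 209.5 221.5
jaw (13, 183, 91, 91) 2.4 54.8
[[30, 66, 113], [29, 66, 113], [27, 66, 112], [28, 66, 112], [28, 67, 115], [51, 73, 89], [131, 119, 17], [86, 77, 10], [36, 34, 26], [33, 30, 28], [120, 65, 37], [133, 71, 39], [135, 72, 39], [135, 72, 39], [135, 72, 38], [135, 72, 38]]
[[29, 66, 113], [27, 65, 113], [30, 67, 114], [28, 65, 112], [30, 67, 113], [32, 65, 104], [131, 125, 43], [88, 82, 10], [37, 36, 28], [30, 28, 28], [121, 65, 38], [135, 71, 40], [137, 73, 39], [137, 72, 39], [136, 72, 40], [134, 72, 39]]
[[30, 66, 114], [30, 66, 114], [30, 67, 114], [29, 66, 114], [30, 67, 114], [28, 63, 107], [131, 112, 44], [84, 71, 10], [33, 33, 27], [32, 33, 32], [123, 66, 38], [136, 73, 39], [137, 73, 41], [136, 73, 41], [135, 72, 39], [136, 71, 40]]
```

View pics/c17.png

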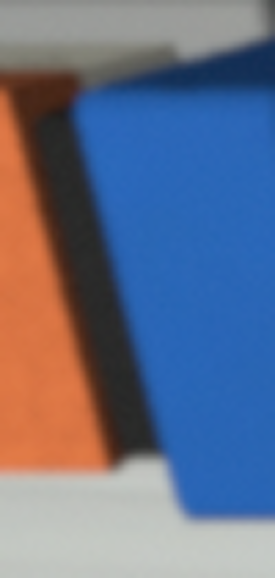

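View pics/s17.png

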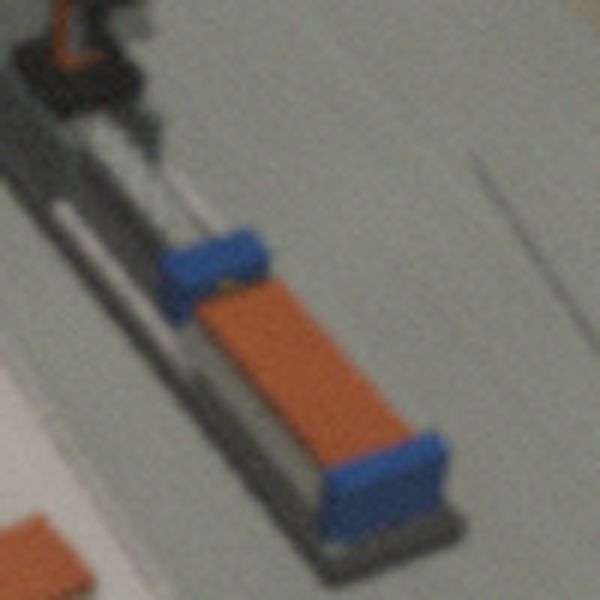

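drive_tool --rows '[1,0,-0.5,0,0,1,0,-1,0,0,1,0,-1,0,0,1,0,-1,0,0,1,0,-1,0,0,1,0,-1,0,0,1,0,-1,0,0,1,0,-1,0,0,1,0,-1,0,0,1,0,-1,0,0]'

```text
t: 26.4
tcp_pos: [617.4, 159.5, 96.0]
tcp_rot: [-0.041, 1.57, 0.057]
ft_force: [-2.5, 14.9, 3.9]
opening: 0.181
```

```bash
python3 look.py 18; python3 - <<'E'
from h import *
c=cal('wrist');im=imaging.grab_frame('top'); 
for r in (143,144,145): print(im[r,284:292].tolist())
cv2.imwrite('pics/t18.png',cv2.resize(im[110:180,210:350,::-1],None,fx=5.7,fy=5.7,interpolation=cv2.INTER_CUBIC))
s=bot.state();print(s['t'],s['tcp_pos'],s['ft_force'],np.abs(s['qvel']).max())
E
```

```text
26.4 [617.4  159.51  96.05] clampx 167.46413244741206 Fx_clamp 14.981461500505421 [-2.5 14.9  3.9] 0.1813204718350639
stone (258, 234, 40, 94) 154.8 183.6
stone (0, 194, 22, 71) -24.4 -2.8
stone (305, 0, 80, 70) 183.6 227.2
jaw (339, 208, 20, 46) 208.5 221.0
jaw (12, 183, 92, 91) 1.8 54.3
[[30, 67, 113], [28, 64, 109], [131, 118, 46], [87, 78, 10], [37, 34, 25], [34, 29, 28], [120, 65, 38], [133, 71, 39]]
[[28, 67, 113], [29, 65, 111], [130, 124, 48], [88, 83, 11], [38, 37, 29], [32, 30, 30], [121, 64, 39], [135, 71, 39]]
[[29, 66, 114], [27, 65, 113], [131, 112, 50], [85, 72, 10], [34, 32, 26], [33, 32, 32], [123, 66, 39], [136, 73, 40]]
26.5 [617.43039145 159.52500579  96.0655217 ] [-2.21903486 16.55801791  4.19222674] 0.0020137429342917943
```

View pics/t18.png

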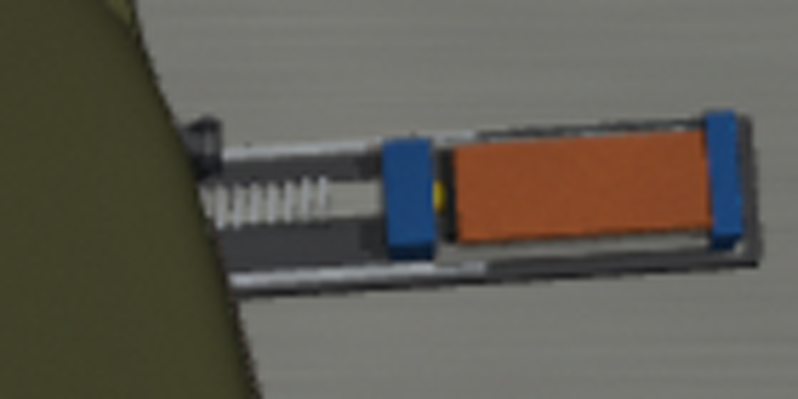

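drive_tool --rows '[1,0,-0.5,0,0,1,0,-1,0,0,1,0,-1,0,0,1,0,-1,0,0,1,0,-1,0,0,1,0,-1,0,0,1,0,-1,0,0,1,0,-1,0,0,1,0,-1,0,0,1,0,-1,0,0]'

```text
t: 27.75
tcp_pos: [617.4, 158.9, 96.1]
tcp_rot: [-0.04, 1.57, 0.057]
ft_force: [-2.9, 15.7, 4.5]
opening: 0.184
```

```bash
python3 look.py 19; python3 - <<'E'
from h import *
c=cal('wrist');s=bot.state();print(s['t'],s['tcp_pos'],s['ft_force'],np.abs(s['qvel']).max())
im=imaging.grab_frame('top'); 
for r in (143,144,145): print(im[r,284:292].tolist())
a=cv2.imread('pics/w19.png')[180:285,0:110]
cv2.imwrite('pics/c19.png',cv2.resize(a,None,fx=5,fy=5,interpolation=cv2.INTER_CUBIC))
E
```

```text
27.75 [617.44 158.9   96.05] clampx 166.8559090030225 Fx_clamp 15.845155365184283 [-2.9 15.7  4.5] 0.18412087974991356
stone (258, 234, 40, 94) 154.2 183.1
stone (0, 194, 23, 71) -24.9 -2.7
stone (306, 0, 80, 70) 183.5 227.1
jaw (339, 208, 20, 46) 207.9 220.4
jaw (12, 183, 92, 91) 1.2 53.7
27.8 [617.45880799 158.87194378  96.08038012] [-1.96867159 17.42643231  4.54473296] 0.0023221698510878814
[[29, 66, 113], [28, 63, 110], [100, 93, 53], [71, 64, 11], [37, 35, 26], [35, 31, 30], [120, 65, 37], [134, 71, 40]]
[[26, 65, 112], [28, 64, 110], [100, 98, 54], [73, 69, 15], [38, 37, 28], [32, 31, 31], [120, 64, 36], [135, 71, 40]]
[[29, 66, 113], [28, 65, 110], [101, 91, 55], [69, 60, 12], [34, 33, 26], [33, 34, 32], [122, 66, 37], [137, 74, 42]]
```

View pics/c19.png

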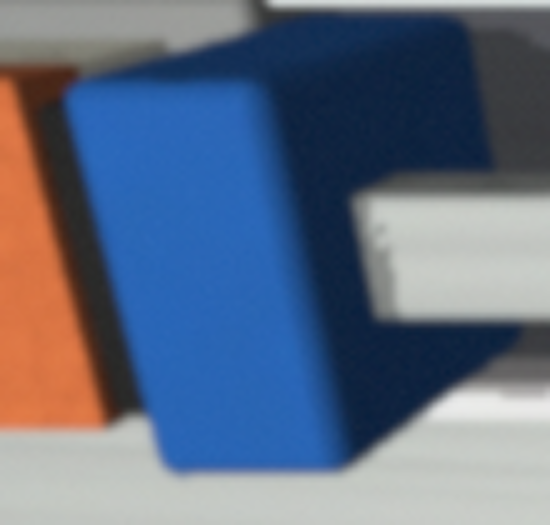

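```bash
python3 -c "
from cell import bot
print(bot.close_job())"
```

```text
the job is handed in; nothing more can be done
None
```

The sound stone is clamped against the stop, and I handed the job in at about 28 s with the gripper still holding the trigger forward. `close_job` gives no verdict, so I have no confirmation that it passed.

**What I did:** I took the middle stone from the tray and laid it about 6 mm short of the stop. I then let go and confirmed it lay flat and square. Next I gripped the orange post and pumped four strokes. On the last stroke I moved in small steps until the stone met the stop and the plunger was partly pushed in.

**Last checks:**
- **Stone:** its far end is at about x = -10 mm of the clamp, so its centre is at about -75 mm, touching the stop. It is about 0.2° out of line as laid and within 1 mm of the centre line.
- **Trigger:** it is held about 21 mm in, with about 16–17 N on the tool. The arm is nearly still.
- **Other objects:** no move went near the bottle, pan or other two stones, and I saw no shift in the pictures. I did not measure them again at the end.

**Disagreement:** my estimates of how far the pad is pushed in did not agree. The wrist view gives about 5.5–6.5 mm, the top view about 6.5–7.5 mm, and the force about 6–9 mm. All lie within the allowed 4.2–10.5 mm, and my best guess is 6–7 mm, or about half way.

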